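# Rock the angle gauge on the joist offcut and hold it on the mark

## Task

Clear the blue flat bracket off the joist offcut: lay it flat and lengthwise in the empty compartment of the orange tray. Then stand the angle gauge level on top of the offcut's rounded hump, lengthwise along the offcut and centred on the hump, and rock it there until the tip of its swinging pointer settles on the red mark. Finish while still gripping it there, steady and pressed only lightly on the hump; leave the jars and the brush alone.

Things in the scene. Friction and masses are not known exactly. Their poses are not given: they have to be found in the camera images.
- stud: joist offcut of pale wood fixed to the bench, 70 (its x) by 220 (its y, lengthwise) by 40 mm high; origin at the centre of its underside, z up. Across the middle of its flat top lies a rounded wooden hump: a lying cylinder of radius 30 mm, axis along the offcut's x through (0, 0, 32 mm), so its crest stands 62 mm above the bench and 22 mm above the flat top
- hump_top (a point): middle of the crest of the hump, 62 mm above the bench; axes as the offcut's
- bracket_center (a point): centre of the blue flat steel bracket, a 98 (its x) by 22 (its y) by 6 mm (its z) strip with round ends, 80 g, that starts lying flat across the offcut's top, on the -y side of the hump, sticking out over both long sides of the offcut
- tray: orange tray fixed to the bench, 160 (its x) by 226 (its y) mm, walls 16 mm high and 4 mm thick, floor 4 mm thick; origin at the centre of its underside. Two compartments on its +y side are full (a spatula, steel brackets: part of the tray); the one along its -y side is empty
- slot (a point): centre of the floor of the tray's empty compartment (4 mm above the bench), inside 152 mm along the tray's x and 70 mm along its y; axes as the tray's, the bracket's length belongs along x
- gauge_grip (a point): centre of the yellow grip tab on top of the angle gauge; tab 20 (gauge x, the way to pinch it) by 40 (gauge y) by 30 mm high. Below it a round black dial housing 112 mm across, 20 mm thick, white dials facing gauge +x and -x, on a base bar 30 (x) by 120 (y) by 12 mm; 146 mm tall in all, about 0.35 kg. Starts standing upright on the bench, z up, y lengthwise
- gauge_base (a point): centre of the underside of the gauge's base, 131 mm below the grip tab's centre; axes as the gauge's; y lengthwise
- pointer (a joint): angle of the black hanging pointer in the gauge, a damped pendulum on a pivot 66 mm above the underside, rad; 0 when the gauge stands level; it reads +a when the gauge is tipped by a about its own +x axis (its +y end up), and settles in about a second
- index (a joint): angle of the red mark on the dial, same zero and sense as the pointer, so the pointer is on the mark when the two are equal; stiff, stays as set, 0.14 to 0.28
- pointer_tip (a point): tip circle point of the pointer, 46 mm from the pivot, which hangs straight down
- mark (a point): middle of the red mark, 6 mm wide, at the same 46 mm from the pivot, low on the dial towards the gauge's -y end
- jar_a_center (a point): centre of a paint jar with grey label, 60 mm across, 75 mm high, standing on the bench: leave alone
- jar_b_center (a point): centre of a paint jar with green label, 52 mm across, 65 mm high, standing on the bench: leave alone
- brush_grip (a point): grip of a 170 mm paint brush lying on the bench nearest the robot: leave alone

How it is judged:
By the outcome, as a careful person would: the job done as asked, in the order asked, and still so for the second after the job is handed in, while the arm keeps its last pose, push and grip.
It also fails if it takes over 58 s, if anything falls off the work surface, if the arm or the gripper's body presses on something with over 40 N, if the wrist force passes 120 N, or if a joint passes its speed limit or range.

## Robot

A 7-joint arm with a two-finger parallel gripper is mounted at the origin on the work surface. World frame = base frame: x ahead of the robot, y to its left, z up, the work surface at z = 0. Lengths are in mm, angles in rad, forces in N, time in s.
With the tool pointing down it reaches from about 400 to 875 mm from the base axis. Payload 4.4 kg.
Tool frame: the origin (TCP) lies midway between the tips of the shut fingers; the grasp point (between the pads) lies 19 mm behind it (ctrl.pinch_z is the distance from the TCP to the grasp point, in mm); z points along the fingers, y is the line along which they close (so a half turn about z gives the same grasp; the last joint's range is limited). The gripper opens to 85 mm and grips with 20 to 120 N. Pads are 22 mm wide; open, the fingers measure 114 mm over their backs; the gripper's body (76 mm by 85 mm) begins 54 mm behind the grasp point. The pads swing forward as they close: fully open they stand 13 mm farther back than shut.
Start: joints at [1.159, 0.628, 0.038, 1.517, -0.027, 0.996, -0.02], TCP at [220.345, -611.527, 231.313] pointing down, gripper open.
Joint ranges: [-3.06, 3.06], [-0.37, 2.12], [-1.25, 1.32], [0.18, 2.47], [-1.1, 4.24], [0.23, 1.98], [-2.94, 2.94]. Speed limits (rad/s): [2.57, 2.57, 3.14, 3.14, 3.14, 3.14, 3.14].

## Interface

Orientations are given as [roll, pitch, yaw] about the fixed x, y, z axes, in that order (R = Rz(yaw) Ry(pitch) Rx(roll)).
In Python, from cell import read_state, cams, order, ctrl gives the robot as it stands.
- The arm moves only by the tool move_arm, never from a script. Its argument "targets" is text: rows parted by semicolons, each of 7 numbers parted by spaces: the gripper's target within -1 to 1 (fully open at 1, half-way at 0, shut at -1), then the shift along the tool's x, y, z in cm, then the turn, a rotation vector about the tool's x, y, z in degrees. A call has 1 to 5 rows; each row shifts and turns the commanded pose from where the row before left it, along the tool's axes as they then stand; what a row does not reach is not made up. A row lasts 1/12 s, in which the tool goes at most 41.7 mm and 7.16 degrees, less where a joint would pass 70% of its speed; a pose out of reach is approached as far as the arm can. A call with a gripper value outside its range is refused whole. The fingers move at their own pace and stop on an object; the grip force is fixed at half the most. Time passes only in rows, so rows that do not move let the fingers close. It gives the time, the measured TCP pose, the force, the opening and the grip force at its end, in the units of the state.
- read_state(): the state, without advancing time (a new reading comes with each control period).
- cams.get_image(name): name is "scene" or "side" or "wrist"; returns a dict with "color" (480x640x3 uint8, red, green, blue), "fovy" (degrees; the focal length in pixels is half the picture's height over the tangent of half this angle, whatever the lens; pixels are square), "cx", "cy" (the principal point, pixels), "k1" (the pictures are not rectified: a ray, as slopes to the right and down, at radius r is drawn at 1 + k1 r^2 times it, then the intrinsics apply), "rvec" (rotation vector, rad) and "tvec" (3), from world to camera coordinates, as OpenCV has them. Camera axes: x right, y down, z forward; pixel columns grow to the right and rows downward; lengths in mm; the calibration is good to about 2 mm. A picture is of the moment at which its call begins. There is no depth.
- order.finish_job(): hands the job in; it is judged then, once.
The state is a dict: "clock": time; "qpos": joint angles; "qd": joint speeds; "tau": joint torques, N m; "eef_pos": TCP position; "tool_rot": TCP orientation; "force": force on the tool from outside, world axes, zero at the start; "torque": the same for the moment, N m; "width": finger opening in mm; "gripper_force": force on a finger pad.
Only numpy, scipy, OpenCV 4.12 (cv2) and the standard library are available. Lean on these libraries where they do the work, as an engineer would, in place of code of your own. Each camera call takes 0.05 s, during which the arm holds its last target. There are 200 camera calls.

## Working session

There is one attempt and no reset: what is moved stays moved. The work goes in short steps, Python scripts to look and compute and a tool call to move; the robot and the scene stay as the last step left them, time stands still between calls to the robot, and variables do not carry over. Pictures are saved under pics/ and viewed, at most 10 in all, crops included, and the job is handed in when it is done.

Besides the shell and the picture viewer there is one more tool, called after ">>>" in YAML: its name, and indented under it one key for each argument. move_arm: Moves the arm, as the interface text tells. Its arguments: {"type":"object","properties":{"targets":{"type":"string"}},"required":["targets"]}

```bash
ls; mkdir -p pics; cat > h.py <<'E'
import numpy as np, cv2
from scipy.spatial.transform import Rotation as Rn
from cell import read_state, cams, order, ctrl
def grab(n):
    im=cams.get_image(n); return im
def model(im):
    f=240/np.tan(np.radians(im["fovy"])/2)
    K=np.array([[f,0,im["cx"]],[0,f,im["cy"]],[0,0,1.]])
    return K,np.array([im["k1"],0,0,0.]),np.array(im["rvec"],float),np.array(im["tvec"],float)
def ray(im,px):
    K,d,r,t=model(im); R=cv2.Rodrigues(r)[0]
    u=cv2.undistortPoints(np.array(px,float).reshape(-1,1,2),K,d).reshape(-1,2)
    D=np.c_[u,np.ones(len(u))]@R
    return -R.T@t,D
def atz(im,px,z):
    C,D=ray(im,px); z=np.broadcast_to(z,len(D))
    return C+D*((z-C[2])/D[:,2])[:,None]
def proj(im,P):
    K,d,r,t=model(im); return cv2.projectPoints(np.array(P,float).reshape(-1,1,3),r,t,K,d)[0].reshape(-1,2)
E
python3 - <<'E'
from h import *
import pickle
print(read_state(), ctrl.pinch_z)
for n in("scene","side","wrist"):
    im=grab(n); pickle.dump(im,open(n+"0.pkl","wb")); cv2.imwrite(f"pics/{n}0.png",im["color"][...,::-1])
    C,D=ray(im,[[320,240]]); print(n,im["fovy"],im["k1"],C,D)
E
```

```text
pics
{'clock': 0.0, 'qpos': array([ 1.15918639,  0.6293399 ,  0.03847312,  1.51839627, -0.02697175,
        0.99631647, -0.02002067]), 'qd': array([-1.20796051e-04,  1.25240615e-04,  1.18078783e-03,  1.41420692e-04,
       -8.75311038e-04,  4.43169494e-05,  2.08632923e-04]), 'tau': array([-3.09032121e-04, -5.63417065e+01,  1.22705709e+00, -1.93453163e+01,
        1.12789779e-02,  1.04534862e-02, -2.13554154e-05]), 'eef_pos': array([ 220.10557142, -610.91230349,  230.38468023]), 'tool_rot': array([-3.13965252e+00,  6.81114209e-05,  3.45778852e-01]), 'force': array([ 0.44261879, -0.13102329,  0.04471493]), 'torque': array([-0.0239514 , -0.03348093, -0.01291255]), 'gripper_force': 0.0, 'width': 85.25432772868946} 18.700000000000003
scene 52.622322476895235 -0.05191743603426431 [1463.5507822    86.25640318  736.0196679 ] [[-0.81235287 -0.13403093 -0.56762136]]
side 43.289177010337866 -0.08921905203472706 [ 237.28258662  670.74512129 1063.94717979] [[ 0.23849165 -0.5585606  -0.79449535]]
wrist 60.45719037144813 -0.04635688819191688 [ 292.2291901  -584.97801377  372.78461747] [[-0.28705594 -0.10390298 -0.95227122]]
```

View pics/scene0.png

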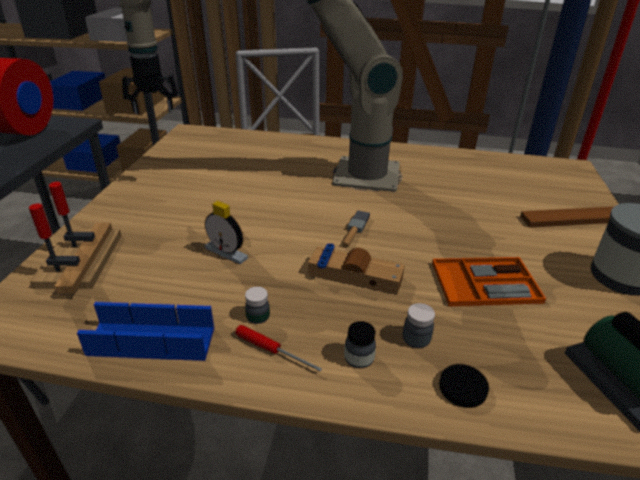

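View pics/side0.png

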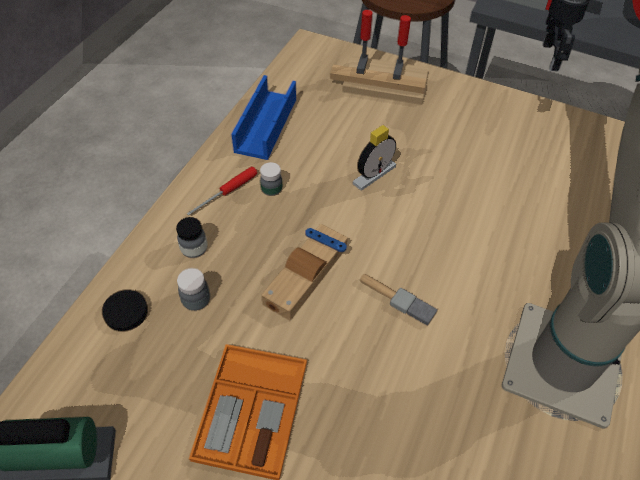

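```bash
cat > crop.py <<'E'
import cv2,numpy as np
def crop(img,x0,y0,w,h,s,step=10):
    c=cv2.resize(img[y0:y0+h,x0:x0+w],None,fx=s,fy=s,interpolation=cv2.INTER_CUBIC)
    for x in range(-(-x0//step)*step,x0+w,step):
        cv2.line(c,(int((x-x0+.5)*s),0),(int((x-x0+.5)*s),5),(0,0,255),1); cv2.putText(c,str(x),(int((x-x0)*s)-8,14),0,.32,(0,0,255),1)
    for y in range(-(-y0//step)*step,y0+h,step):
        cv2.line(c,(0,int((y-y0+.5)*s)),(5,int((y-y0+.5)*s)),(0,0,255),1); cv2.putText(c,str(y),(7,int((y-y0+.5)*s)+4),0,.32,(0,0,255),1)
    return c
def mont(cs):
    H=max(c.shape[0] for c in cs); return np.hstack([np.pad(c,((0,H-c.shape[0]),(0,4),(0,0))) for c in cs])
E
python3 - <<'E'
import cv2
from crop import *
a=cv2.imread("pics/side0.png"); b=cv2.imread("pics/scene0.png")
r1=mont([crop(a,255,220,100,100,4),crop(a,348,122,52,70,5)])
r2=mont([crop(b,300,235,110,60,4),crop(b,198,198,56,70,4)]) 
m=np.vstack([np.pad(r,((0,0),(0,max(r1.shape[1],r2.shape[1])-r.shape[1]),(0,0))) for r in (r1,r2)])
print(m.shape); cv2.imwrite("pics/m1.png",m[:,:800][:, :])
r=mont([crop(a,185,340,126,136,4),crop(b,430,250,116,60,2.4)]); print(r.shape); cv2.imwrite("pics/m2.png",r)
E
```

```text
(680, 672, 3)
(544, 790, 3)
```

```bash
python3 - <<'E'
import cv2
m=cv2.imread("pics/m1.png"); cv2.imwrite("pics/m1b.png",cv2.resize(m,None,fx=.88,fy=.88,interpolation=cv2.INTER_AREA))
E
```

```text
(no output)
```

View pics/m1b.png

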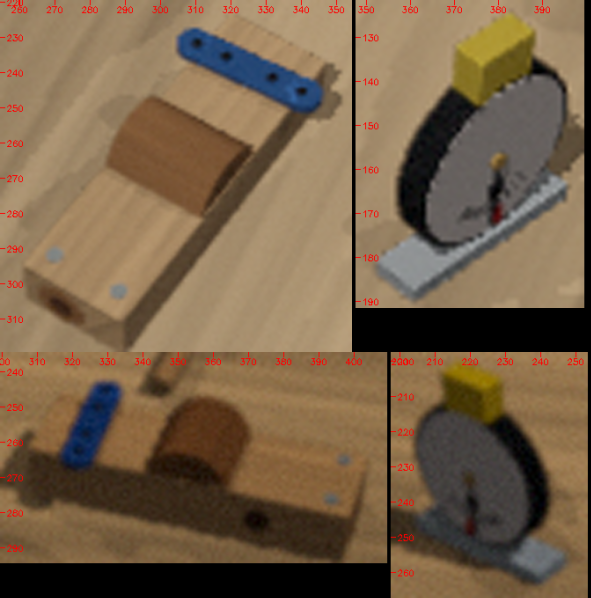

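View pics/m2.png

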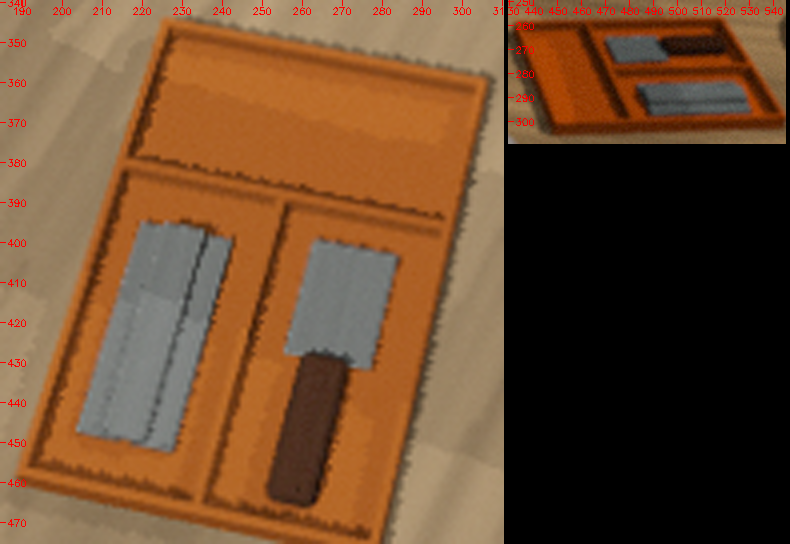

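```bash
cat > fit.py <<'E'
from h import *; import pickle
from scipy.optimize import least_squares
I={n:pickle.load(open(n+"0.pkl","rb")) for n in("scene","side")}
def A(x,y): return (x/3.52+255-.5,y/3.52+220-.5)
def G(x,y): return ((x-355.5)/4.4+348-.5,y/4.4+122-.5)
def B(x,y): return (x/3.52+300-.5,(y-352)/3.52+235-.5)
def H(x,y): return ((x-390.7)/3.52+198-.5,(y-352)/3.52+198-.5)
def T(x,y): return (x/4+185-.5,y/4+340-.5)
def fit(name,obs,x0):
    def P(p,L):
        c,s=np.cos(p[2]),np.sin(p[2]); L=np.array(L,float)
        return np.c_[p[0]+c*L[:,0]-s*L[:,1],p[1]+s*L[:,0]+c*L[:,1],L[:,2]]
    def res(p): return np.concatenate([(proj(I[n],P(p,[l]))-np.array(o)).ravel() for n,o,l in obs])
    r=least_squares(res,x0,loss="soft_l1",x_scale=[10,10,.1]); print(name,r.x.round(3),"cost",r.cost.round(2)); print(res(r.x).reshape(-1,2).round(1).tolist()); return r.x
def near(obs,z):
    return [atz(I[n],[o],l[2])[0].round(0).tolist() for n,o,l in obs]
# stud -y end is top-right in side view
st=[("side",A(24,268),(35,110,40)),("side",A(126,320),(-35,110,40)),("side",A(338,68),(-35,-110,40)),
("scene",B(367,460),(-35,110,40)),("scene",B(353,515),(35,110,40)),("scene",B(35,440),(35,-110,40))]
# note: side right = -x world
print(near(st,40)); s=fit("stud",st,[600,-50,0])
tr=[("side",T(168,18),(80,-113,16)),("side",T(492,76),(-80,-113,16)),("side",T(18,480),(80,113,16)),("side",T(382,546),(-80,113,16))]
print(near(tr,16)); t=fit("tray",tr,[600,250,0])
ga=[("side",G(455,48),(10,20,146)),("side",G(480,65),(-10,20,146)),("side",G(512,12),(10,-20,146)),("side",G(535,28),(-10,-20,146)),
("side",G(378,258),(15,60,12)),("side",G(415,284),(-15,60,12)),("side",G(568,182),(-15,-60,12))]
print(near(ga,0)); g=fit("gauge",ga,[600,-250,0])
print("bracket",atz(I["side"],[A(197,43),A(302,91),A(178,42),A(322,97),A(250,69)],46).round(1).tolist())
print("bracket scene",atz(I["scene"],[B(106,388),B(78,460)],46).round(1).tolist())
print("gauge tab scene", atz(I["scene"],[H(445,365),H(502,378),H(500,412),H(447,400)],[146,146,146,146]).round(1).tolist())
c,sn=np.cos(t[2]),np.sin(t[2]); print("slot",t[0]+sn*74,t[1]-c*74)
E
python3 fit.py
```

```text
[[593.0, 127.0, 40.0], [526.0, 133.0, 40.0], [487.0, -80.0, 40.0], [531.0, 135.0, 40.0], [592.0, 128.0, 40.0], [553.0, -88.0, 40.0]]
stud [ 5.40143e+02  2.34050e+01 -1.72000e-01] cost 4.21
[[0.2, -0.5], [-0.2, 2.0], [-0.1, 0.2], [1.5, -1.6], [-0.8, 0.3], [-1.2, 0.5]]
[[612.0, 240.0, 16.0], [457.0, 202.0, 16.0], [561.0, 463.0, 16.0], [407.0, 421.0, 16.0]]
tray [5.09096e+02 3.31620e+02 2.33000e-01] cost 1.94
[[-0.6, -0.3], [-0.4, 0.3], [0.7, -1.3], [0.2, 1.4]]
[[536.0, -297.0, 146.0], [520.0, -290.0, 146.0], [519.0, -334.0, 146.0], [504.0, -328.0, 146.0], [556.0, -265.0, 12.0], [531.0, -255.0, 12.0], [483.0, -363.0, 12.0]]
gauge [ 5.19692e+02 -3.13344e+02 -4.10000e-01] cost 1.6
[[-0.2, -0.8], [0.6, -0.1], [-0.7, -0.6], [0.5, 0.3], [-0.5, -0.0], [0.0, 1.1], [0.1, 0.2]]
bracket [[570.5, -56.7, 46.0], [498.3, -50.0, 46.0], [581.3, -52.5, 46.0], [485.7, -50.9, 46.0], [533.2, -52.0, 46.0]]
bracket scene [[491.6, -49.8, 46.0], [577.0, -54.9, 46.0]]
gauge tab scene [[508.3, -334.9, 146.0], [517.2, -291.0, 146.0], [559.3, -278.0, 146.0], [551.9, -317.3, 146.0]]
slot 526.1735182167317 259.61715193208755
```

```bash
cat > go.py <<'E'
import sys
from h import *
from scipy.linalg import logm,expm
# usage: go.py x y z yaw_rad [n]; tool pointing down; prints the repeated row
def plan(p,R1,n=None,s=None):
    s=s or read_state(); R0=Rn.from_euler("xyz",s["tool_rot"])
    T0=np.eye(4);T0[:3,:3]=R0.as_matrix();T0[:3,3]=np.array(s["eef_pos"])/10
    T1=np.eye(4);T1[:3,:3]=R1.as_matrix();T1[:3,3]=np.array(p)/10
    M=np.linalg.inv(T0)@T1; rv=np.degrees(Rn.from_matrix(M[:3,:3]).as_rotvec())
    n=n or int(np.ceil(max(np.linalg.norm(M[:3,3])/4.0,np.linalg.norm(rv)/7)))or 1
    D=np.real(expm(np.real(logm(M))/n))
    print("total",M[:3,3].round(2),rv.round(1),"| n",n,"row",D[:3,3].round(2),np.degrees(Rn.from_matrix(D[:3,:3]).as_rotvec()).round(2))
if __name__=="__main__":
    a=[float(v) for v in sys.argv[1:]]
    plan(a[:3],Rn.from_euler("xyz",[np.pi,0,a[3]]),int(a[4]) if len(a)>4 else None)
E
python3 go.py 533 -53 200 -0.085
```

```text
total [ 48.35 -41.89   3.12] [-0.1  0.  24.7] | n 17 row [ 2.31 -3.01  0.18] [-0.01  0.    1.45]
```

>>> move_arm:
  targets: "0.1 2.3 -3 0.18 0 0 1.45; 0.1 2.3 -3 0.18 0 0 1.45; 0.1 2.3 -3 0.18 0 0 1.45; 0.1 2.3 -3 0.18 0 0 1.45; 0.1 2.3 -3 0.18 0 0 1.45"

```text
clock: 0.57
eef_pos: [286.6, -432.8, 222.1]
tool_rot: [-3.141, 0.0, 0.217]
force: [1.8, -0.1, 0.1]
width: 47.1
gripper_force: 0.0
```

>>> move_arm:
  targets: "0.1 2.3 -3 0.18 0 0 1.45; 0.1 2.3 -3 0.18 0 0 1.45; 0.1 2.3 -3 0.18 0 0 1.45; 0.1 2.3 -3 0.18 0 0 1.45; 0.1 2.3 -3 0.18 0 0 1.45"

```text
clock: 0.98
eef_pos: [375.1, -265.8, 213.3]
tool_rot: [-3.141, 0.0, 0.091]
force: [0.8, -0.8, 0.5]
width: 46.9
gripper_force: 0.0
```

>>> move_arm:
  targets: "0.1 2.3 -3 0.18 0 0 1.45; 0.1 2.3 -3 0.18 0 0 1.45; 0.1 2.3 -3 0.18 0 0 1.45; 0.1 2.3 -3 0.18 0 0 1.45; 0.1 0 0 0 0 0 0"

```text
clock: 1.4
eef_pos: [465.0, -134.8, 205.8]
tool_rot: [-3.138, -0.003, 0.003]
force: [-0.3, 0.4, -0.3]
width: 46.9
gripper_force: 0.0
```

```bash
python3 go.py 533 -53 150 -0.085; python3 -c "
from h import *
s=read_state();print(s['qpos'],s['force'],s['eef_pos'])"
```

```text
total [ 6.8  -8.14  5.64] [-0.2 -0.2  5. ] | n 4 row [ 1.63 -2.09  1.4 ] [-0.06 -0.05  1.25]
[ 0.15884773  0.43054932  0.09527097  2.00127645 -0.06787801  0.71023669
 -1.27137662] [-0.2809267   0.44112736 -0.34611674] [ 465.00286714 -134.75463949  205.82780361]
```

>>> move_arm:
  targets: "0.1 1.65 -2.1 1.4 0 0 1.25; 0.1 1.65 -2.1 1.4 0 0 1.25; 0.1 1.65 -2.1 1.4 0 0 1.25; 0.1 1.65 -2.1 1.4 0 0 1.25; 0.1 0 0 0 0 0 0"

```text
clock: 1.82
eef_pos: [531.8, -55.9, 147.6]
tool_rot: [-3.138, 0.001, -0.089]
force: [0.4, 0.9, 1.0]
width: 46.7
gripper_force: 0.0
```

```bash
python3 - <<'E'
from h import *; import pickle
from crop import *
im=grab("wrist"); pickle.dump(im,open("w1.pkl","wb")); c=im["color"][...,::-1]
s=read_state(); print(s["eef_pos"],s["tool_rot"])
h=cv2.cvtColor(c,cv2.COLOR_BGR2HSV); m=cv2.inRange(h,(100,120,40),(130,255,255))
n,l,st,ce=cv2.connectedComponentsWithStats(m); i=1+st[1:,4].argmax(); print(st[i],ce[i])
ys,xs=np.where(l==i); P=atz(im,np.c_[xs,ys],46)[:,:2]; (cx,cy),(w,hh),a=cv2.minAreaRect(P.astype(np.float32)); print("rect",cx,cy,w,hh,a)
print(P.mean(0))
cv2.imwrite("pics/w1.png",crop(c,0,0,640,480,1,40))
E
```

```text
[530.073431   -58.64088324 148.47129657] [-3.14034703e+00  2.03012922e-03 -9.05717887e-02]
[ 296  157   35  148 4113] [313.38682227 228.80768296]
rect 533.857666015625 -52.261138916015625 20.218183517456055 95.08194732666016 85.07872772216797
[536.78198736 -52.45826108]
```

View pics/w1.png

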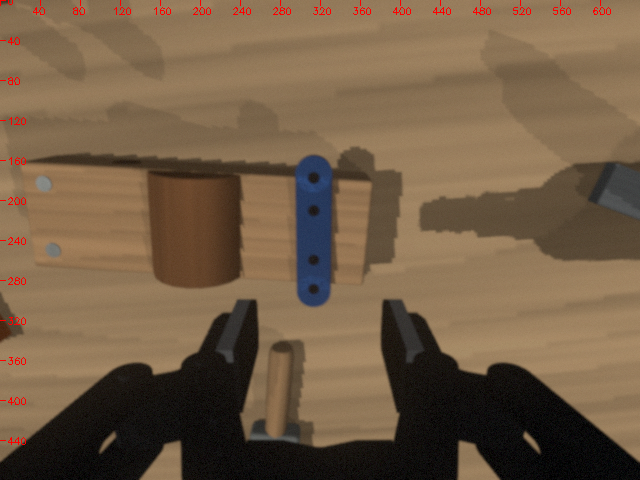

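```bash
python3 - <<'E'
from fit import *
I["w"]=pickle.load(open("w1.pkl","rb"))
w=[("w",(371,181),(35,-110,40)),("w",(362,284),(-35,-110,40)),("w",(28,161),(35,110,40)),("w",(37,265),(-35,110,40))]
fit("studw",w,s); fit("all",w+st,s)
print(atz(I["w"],[(148,172),(240,174),(241,277),(154,276)],[40]*4).round(1).tolist())
E
python3 go.py 534 -52 70 -0.086;python3 go.py 534 -52 43 -0.086
```

```text
[[593.0, 127.0, 40.0], [526.0, 133.0, 40.0], [487.0, -80.0, 40.0], [531.0, 135.0, 40.0], [592.0, 128.0, 40.0], [553.0, -88.0, 40.0]]
stud [ 5.40143e+02  2.34050e+01 -1.72000e-01] cost 4.21
[[0.2, -0.5], [-0.2, 2.0], [-0.1, 0.2], [1.5, -1.6], [-0.8, 0.3], [-1.2, 0.5]]
[[612.0, 240.0, 16.0], [457.0, 202.0, 16.0], [561.0, 463.0, 16.0], [407.0, 421.0, 16.0]]
tray [5.09096e+02 3.31620e+02 2.33000e-01] cost 1.94
[[-0.6, -0.3], [-0.4, 0.3], [0.7, -1.3], [0.2, 1.4]]
[[536.0, -297.0, 146.0], [520.0, -290.0, 146.0], [519.0, -334.0, 146.0], [504.0, -328.0, 146.0], [556.0, -265.0, 12.0], [531.0, -255.0, 12.0], [483.0, -363.0, 12.0]]
gauge [ 5.19692e+02 -3.13344e+02 -4.10000e-01] cost 1.6
[[-0.2, -0.8], [0.6, -0.1], [-0.7, -0.6], [0.5, 0.3], [-0.5, -0.0], [0.0, 1.1], [0.1, 0.2]]
bracket [[570.5, -56.7, 46.0], [498.3, -50.0, 46.0], [581.3, -52.5, 46.0], [485.7, -50.9, 46.0], [533.2, -52.0, 46.0]]
bracket scene [[491.6, -49.8, 46.0], [577.0, -54.9, 46.0]]
gauge tab scene [[508.3, -334.9, 146.0], [517.2, -291.0, 146.0], [559.3, -278.0, 146.0], [551.9, -317.3, 146.0]]
slot 526.1735182167317 259.61715193208755
studw [ 5.44902e+02  2.19150e+01 -1.48000e-01] cost 15.75
[[3.2, -0.6], [1.6, 1.6], [-9.9, -0.4], [-2.7, 1.1]]
all [ 5.44652e+02  2.20970e+01 -1.49000e-01] cost 24.42
[[2.9, -0.2], [1.3, 2.0], [-10.1, -0.0], [-2.9, 1.4], [-0.7, -1.0], [-0.7, 1.0], [-2.6, -1.7], [0.7, -1.2], [-0.9, 0.9], [-2.2, 2.3]]
[[580.8, 45.2, 40.0], [574.4, -11.0, 40.0], [507.2, -1.8, 40.0], [512.8, 55.8, 40.0]]
total [ 0.35 -0.69  7.85] [-0.1  0.1 -0.3] | n 2 row [ 0.17 -0.34  3.92] [-0.04  0.06 -0.13]
total [ 0.35 -0.68 10.55] [-0.1  0.1 -0.3] | n 3 row [ 0.12 -0.23  3.52] [-0.02  0.04 -0.09]
```

>>> move_arm:
  targets: "0.1 0.2 -0.35 3.5 0 0 -0.3; 0.1 0.2 -0.35 3.4 0 0 0; 0.1 0 0 1.0 0 0 0; 0.1 0 0 0 0 0 0; 0.1 0 0 0 0 0 0"

```text
clock: 2.28
eef_pos: [533.7, -56.2, 71.6]
tool_rot: [3.141, 0.001, -0.092]
force: [0.0, -0.0, 1.7]
width: 47.0
gripper_force: 0.0
```

```bash
python3 go.py 534 -52 44 -0.086
```

```text
total [-0.01 -0.42  2.76] [ 0.   0.  -0.3] | n 1 row [-0.01 -0.42  2.76] [ 0.03  0.04 -0.33]
```

>>> move_arm:
  targets: "0.1 0 -0.42 0.4 0 0 -0.3; 0.1 0 0 0.9 0 0 0; 0.1 0 0 0.8 0 0 0; 0.1 0 0 0.6 0 0 0; 0.1 0 0 0 0 0 0"

```text
clock: 2.7
eef_pos: [533.7, -50.8, 43.0]
tool_rot: [3.142, 0.002, -0.085]
force: [-0.7, -0.2, 0.1]
width: 46.9
gripper_force: 0.0
```

```bash
python3 go.py 534 -52 43 -0.086
```

```text
total [0.04 0.12 0.  ] [0.  0.1 0. ] | n 1 row [0.04 0.12 0.  ] [0.   0.11 0.04]
```

>>> move_arm:
  targets: "0.1 0 0.1 0.2 0 0 0; -1 0 0 0 0 0 0; -1 0 0 0 0 0 0; -1 0 0 0 0 0 0; -1 0 0 0 0 0 0"

```text
clock: 3.12
eef_pos: [534.6, -52.1, 42.5]
tool_rot: [3.141, -0.001, -0.086]
force: [-1.3, 0.0, 3.6]
width: 19.5
gripper_force: 58.7
```

>>> move_arm:
  targets: "-1 0 0 0 0 0 0; -1 0 0 0 0 0 0; -1 0 0 0 0 0 0"

```text
clock: 3.37
eef_pos: [534.6, -52.1, 42.5]
tool_rot: [3.141, -0.001, -0.085]
force: [-0.3, -1.1, 6.0]
width: 19.4
gripper_force: 59.0
```

```bash
python3 go.py 530 103 120 0.07;python3 go.py 526.2 259.6 120 0.233
```

```text
total [ -1.77 -15.41  -7.75] [ 0.  -0.  -8.9] | n 5 row [-0.16 -3.1  -1.55] [ 0.   -0.01 -1.78]
total [ -3.49 -30.98  -7.76] [  0.   -0.  -18.2] | n 9 row [ 0.1  -3.48 -0.86] [ 0.   -0.   -2.03]
```

>>> move_arm:
  targets: "-1 0 0 -1.5 0 0 0; -1 0 0 -3.2 0 0 0; -1 0 0 -3.2 0 0 0; -1 0.1 -2 0 0 0 -1; -1 0.1 -3.5 0 0 0 -2"

```text
clock: 3.78
eef_pos: [542.1, -1.6, 123.2]
tool_rot: [3.139, -0.005, -0.04]
force: [-0.1, 0.6, -0.9]
width: 19.1
gripper_force: 58.9
```

```bash
python3 - <<'E'
from h import *
s=read_state(); print(s["width"],s["force"],s["gripper_force"])
E
python3 go.py 526.2 259.6 90 0.233
```

```text
19.085678423591762 [-0.11366566  0.57178731 -0.87861783] 58.88164758682251
total [ -2.65 -26.04   3.23] [  0.2  -0.3 -15.6] | n 7 row [ 0.06 -3.75  0.47] [ 0.03 -0.04 -2.23]
```

>>> move_arm:
  targets: "-1 0.06 -3.7 0.2 0 0 -2.2; -1 0.06 -3.7 0.2 0 0 -2.2; -1 0.06 -3.7 0.2 0 0 -2.2; -1 0.06 -3.7 0.2 0 0 -2.2; -1 0.06 -3.7 0.2 0 0 -2.2"

```text
clock: 4.2
eef_pos: [535.2, 189.5, 110.7]
tool_rot: [-3.141, -0.0, 0.161]
force: [0.8, -0.5, -0.8]
width: 18.9
gripper_force: 58.9
```

>>> move_arm:
  targets: "-1 0.06 -3.7 0.2 0 0 -2.2; -1 0 0 0 0 0 0; -1 0 0 0 0 0 0; -1 0 0 0 0 0 0"

```text
clock: 4.53
eef_pos: [529.8, 223.8, 108.7]
tool_rot: [3.141, 0.001, 0.198]
force: [0.4, -0.3, -1.1]
width: 19.0
gripper_force: 58.9
```

```bash
python3 - <<'E'
from h import *; from crop import *; import pickle
w=grab("wrist"); s=grab("side"); pickle.dump((w,s),open("b.pkl","wb"))
cv2.imwrite("pics/b.png",mont([cv2.resize(w["color"][...,::-1],(480,360)),crop(s["color"][...,::-1],180,260,155,180,2,20)]))
E
python3 go.py 526.2 259.6 12 0.233
```

```text
total [ 0.31 -3.75  9.7 ] [ 0.1  0.  -2.2] | n 3 row [ 0.12 -1.25  3.23] [ 0.02  0.01 -0.73]
```

View pics/b.png

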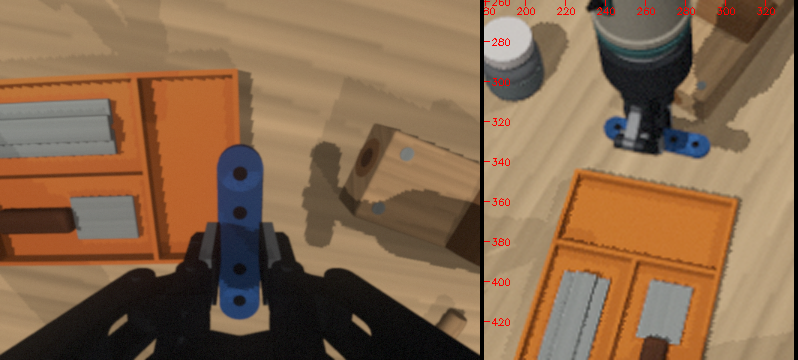

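>>> move_arm:
  targets: "-1 0.15 -1.8 2.5 0 0 -1.1; -1 0.15 -1.9 2.5 0 0 -1.1; -1 0 0 2 0 0 0; -1 0 0 0.8 0 0 0; -1 0 0 0 0 0 0"

```text
clock: 5.05
eef_pos: [524.5, 258.4, 29.3]
tool_rot: [3.139, 0.004, 0.234]
force: [0.9, 0.0, -1.3]
width: 19.0
gripper_force: 58.9
```

>>> move_arm:
  targets: "-1 0 0 0.8 0 0 0; -1 0 0 0 0 0 0"

```text
clock: 5.22
eef_pos: [526.2, 259.5, 23.1]
tool_rot: [3.141, -0.0, 0.234]
force: [0.2, 0.1, -0.5]
width: 19.3
gripper_force: 58.9
```

```bash
python3 go.py 526.2 259.6 8 0.233
```

```text
total [ 0.   -0.01  1.51] [ 0. -0.  0.] | n 1 row [ 0.   -0.01  1.51] [ 0.05 -0.02  0.03]
```

>>> move_arm:
  targets: "-1 0 0 0.7 0 0 0; -1 0 0 0.6 0 0 0; -1 0 0 0 0 0 0; -1 0 0 0 0 0 0"

```text
clock: 5.55
eef_pos: [525.3, 260.8, 10.0]
tool_rot: [3.141, 0.0, 0.236]
force: [0.2, -0.3, -0.7]
width: 19.1
gripper_force: 58.9
```

```bash
python3 go.py 526.2 259.6 7 0.233
```

```text
total [0.06 0.14 0.3 ] [0.  0.  0.2] | n 1 row [0.06 0.14 0.3 ] [0.01 0.02 0.15]
```

>>> move_arm:
  targets: "-1 0 0 0.2 0 0 0; -1 0 0 0.1 0 0 0; -1 0 0 0 0 0 0"

```text
clock: 5.8
eef_pos: [525.4, 261.0, 7.0]
tool_rot: [3.142, 0.0, 0.236]
force: [0.9, 0.4, -0.8]
width: 19.3
gripper_force: 58.9
```

```bash
python3 go.py 526.2 259.6 7 0.233; python3 -c "
from h import *
print(read_state()['force'])"
```

```text
total [0.05 0.16 0.  ] [0.  0.  0.2] | n 1 row [0.05 0.16 0.  ] [0.   0.   0.17]
[ 0.90913057  0.36797443 -0.82488648]
```

>>> move_arm:
  targets: "-0.3 0 0 0.05 0 0 0; -0.3 0 0 0 0 0 0; -0.3 0 0 0 0 0 0; -0.3 0 0 -1 0 0 0; -0.3 0 0 -3 0 0 0"

```text
clock: 6.22
eef_pos: [522.7, 259.7, 44.2]
tool_rot: [3.14, 0.007, 0.236]
force: [0.9, -0.2, 0.5]
width: 29.9
gripper_force: 0.0
```

>>> move_arm:
  targets: "-0.3 0 0 -4 0 0 0; -0.3 0 0 -4 0 0 0; -0.3 0 0 -4 0 0 0; 0.1 0 0 -4 0 0 0; 0.5 0 0 -3 0 0 0"

```text
clock: 6.63
eef_pos: [526.1, 261.2, 241.3]
tool_rot: [-3.14, -0.004, 0.236]
force: [1.2, 0.3, 0.1]
width: 53.2
gripper_force: 0.0
```

```bash
python3 - <<'E'
from h import *; import pickle
im=grab("side"); pickle.dump(im,open("s2.pkl","wb")); c=im["color"][...,::-1]
h=cv2.cvtColor(c,cv2.COLOR_BGR2HSV); m=cv2.inRange(h,(100,120,40),(130,255,255)); m[:330]=0
n,l,st,ce=cv2.connectedComponentsWithStats(m); i=1+st[1:,4].argmax(); print(st[i],ce[i])
ys,xs=np.where(l==i); P=atz(im,np.c_[xs,ys],10)[:,:2]; print(cv2.minAreaRect(P.astype(np.float32)))
E
python3 go.py 440 60 260 1.16; python3 go.py 519.7 -313.3 260 1.16
```

```text
[238 363  49  19 502] [261.95418327 371.75298805]
((524.8241577148438, 260.5451965332031), (95.15107727050781, 21.791540145874023), 12.863424301147461)
total [-13.37  17.62  -1.59] [  0.2  -0.8 -53. ] | n 8 row [-2.49  1.42 -0.19] [ 0.02 -0.1  -6.62]
total [-14.33  55.78  -1.75] [  0.2  -0.8 -53. ] | n 15 row [-2.51  3.09 -0.11] [ 0.01 -0.05 -3.53]
```

>>> move_arm:
  targets: "0.2 -2.5 3.1 -0.1 0 0 -3.5; 0.2 -2.5 3.1 -0.1 0 0 -3.5; 0.2 -2.5 3.1 -0.1 0 0 -3.5; 0.2 -2.5 3.1 -0.1 0 0 -3.5; 0.2 -2.5 3.1 -0.1 0 0 -3.5"

```text
clock: 7.1
eef_pos: [461.4, 71.3, 242.3]
tool_rot: [3.141, -0.0, 0.545]
force: [0.8, -0.5, -0.6]
width: 51.3
gripper_force: 0.0
```

>>> move_arm:
  targets: "0.2 -2.5 3.1 -0.1 0 0 -3.5; 0.2 -2.5 3.1 -0.1 0 0 -3.5; 0.2 -2.5 3.1 -0.1 0 0 -3.5; 0.2 -2.5 3.1 -0.1 0 0 -3.5; 0.2 -2.5 3.1 -0.1 0 0 -3.5"

```text
clock: 7.52
eef_pos: [458.8, -127.5, 247.4]
tool_rot: [3.141, -0.0, 0.85]
force: [0.7, 0.8, -0.1]
width: 51.1
gripper_force: 0.0
```

```bash
python3 - <<'E'
from h import *; import pickle
im=grab("wrist"); pickle.dump(im,open("w2.pkl","wb")); cv2.imwrite("pics/w2.png",im["color"][...,::-1])
E
python3 go.py 519.7 -313.3 230 1.16
```

```text
total [-9.06 16.14  1.93] [  0.4   0.3 -18.3] | n 5 row [-2.22  2.98  0.37] [ 0.07  0.05 -3.65]
```

View pics/w2.png

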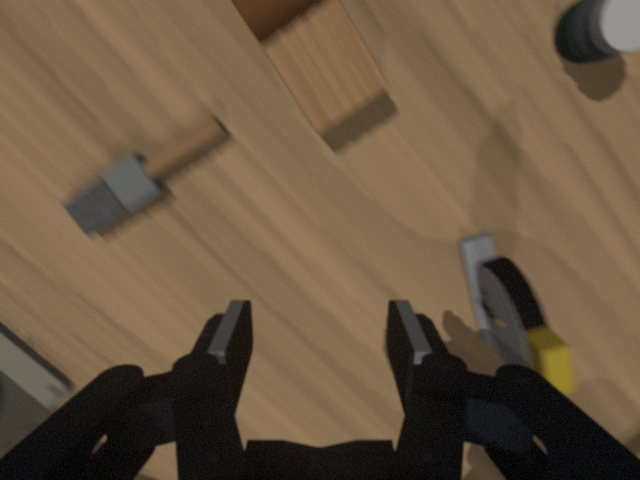

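>>> move_arm:
  targets: "0.2 -2.2 3 0.2 0 0 -3.6; 0.2 -2.2 3 0.2 0 0 -3.6; 0.2 -2.2 3 0.2 0 0 -3.6; 0.2 0 2 0.2 0 0 -3; 0.2 0 0 0 0 0 0"

```text
clock: 7.98
eef_pos: [509.6, -247.1, 238.6]
tool_rot: [3.138, 0.001, 1.084]
force: [1.0, 0.6, -0.3]
width: 51.5
gripper_force: 0.0
```

```bash
cat > yel.py <<'E'
from h import *; import pickle
im=grab("wrist"); pickle.dump(im,open("w3.pkl","wb")); c=im["color"][...,::-1]; s=read_state(); print(s["eef_pos"],s["tool_rot"])
h=cv2.cvtColor(c,cv2.COLOR_BGR2HSV); m=cv2.inRange(h,(22,120,40),(34,255,255))
n,l,st,ce=cv2.connectedComponentsWithStats(m); i=1+st[1:,4].argmax(); print(st[i],ce[i])
v=np.median(h[...,2][l==i]); ys,xs=np.where((l==i)); P=atz(im,np.c_[xs,ys],146)[:,:2]; r=cv2.minAreaRect(P.astype(np.float32)); print(r, cv2.boxPoints(r).round(1).tolist())
cv2.imwrite("pics/w3.png",c)
E
python3 yel.py; python3 go.py 519.7 -313.3 180 1.16
```

```text
[ 508.13332128 -244.3817855   238.43070538] [ 3.14097453e+00 -1.67744840e-04  1.08462388e+00]
[ 359  273   35   73 1966] [374.95422177 308.17904374]
((520.6851806640625, -304.04150390625), (51.010440826416016, 20.8669490814209), 66.45919799804688) [[500.8999938964844, -323.29998779296875], [520.0999755859375, -331.6000061035156], [540.4000244140625, -284.79998779296875], [521.2999877929688, -276.5]]
total [-5.55  4.24  5.84] [ 0.  -0.  -4.3] | n 3 row [-1.89  1.37  1.95] [ 0.01 -0.   -1.44]
```

>>> move_arm:
  targets: "0.2 -1.9 1.3 1.5 0 0 -1.4; 0.2 -1.9 1.3 1.5 0 0 -1.4; 0.2 -1.6 1.3 1.5 0 0 -1.5; 0.2 0 0 0 0 0 0; 0.2 0 0 0 0 0 0"

```text
clock: 8.45
eef_pos: [517.4, -307.9, 193.0]
tool_rot: [-3.139, -0.0, 1.161]
force: [0.4, -0.3, -0.1]
width: 51.2
gripper_force: 0.0
```

```bash
python3 yel.py; python3 go.py 519 -312 117 1.16
```

```text
[ 518.1470422  -306.9694263   193.73277968] [-3.14022306e+00 -1.06428433e-03  1.16253425e+00]
[ 307  221   41   92 3390] [326.53834808 266.46106195]
((520.8663940429688, -307.48516845703125), (48.18675994873047, 19.4525089263916), 66.01960754394531) [[502.20001220703125, -325.5], [520.0, -333.5], [539.5, -289.3999938964844], [521.7999877929688, -281.5]]
total [-0.44  0.29  7.67] [-0.1 -0.1  0.1] | n 2 row [-0.22  0.14  3.84] [-0.04 -0.03  0.07]
```

View pics/w3.png

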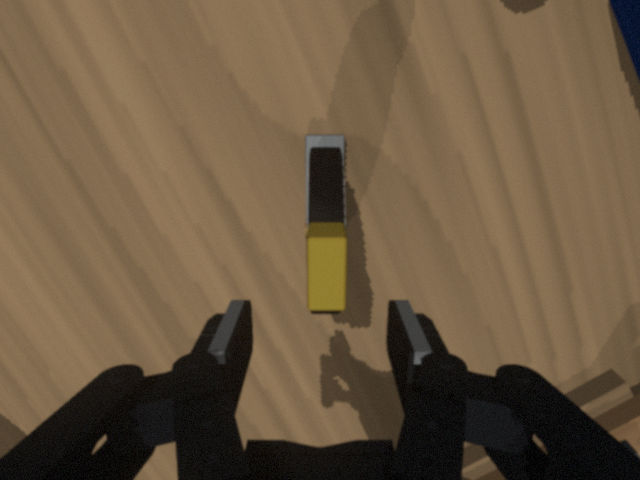

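```bash
python3 - <<'E'
from h import *; import pickle
im=pickle.load(open("w3.pkl","rb"))
P=atz(im,[(308,237),(346.5,237),(308,312),(346.5,312),(305.5,134.5),(346,134.5)],[146]*4+[12]*2); print(P.round(1).tolist()); a=P[:4].mean(0);print(a)
b=P[4:].mean(0); v=b-a; print(b,np.linalg.norm(v[:2]),np.arctan2(v[1],v[0]))
E
```

```text
[[518.9, -289.1, 146.0], [535.9, -296.5, 146.0], [502.6, -325.9, 146.0], [520.7, -333.7, 146.0], [529.9, -250.0, 12.0], [558.4, -262.3, 12.0]]
[ 519.53418949 -311.28198971  146.        ]
[ 544.14737814 -256.15423359   12.        ] 60.37282957574966 1.150877298079706
```

>>> move_arm:
  targets: "0.2 -0.36 0.3 2.5 0 0 0.4; 0.2 0 0 2 0 0 0; 0.2 0 0 1.7 0 0 0; 0.2 0 0 0.9 0 0 0; 0.2 0 0 0.3 0 0 0"

```text
clock: 8.92
eef_pos: [519.6, -311.0, 119.1]
tool_rot: [-3.14, -0.001, 1.157]
force: [-0.2, -0.2, -0.6]
width: 51.2
gripper_force: 0.0
```

>>> move_arm:
  targets: "0.2 0 0 0 0 0 0; 0.2 0 0 0 0 0 0"

```text
clock: 9.08
eef_pos: [520.7, -312.9, 120.8]
tool_rot: [3.14, -0.0, 1.156]
force: [0.0, -0.7, -0.6]
width: 51.4
gripper_force: 0.0
```

```bash
python3 go.py 519.5 -311.3 117 1.155
```

```text
total [ 0.09 -0.17  0.38] [ 0.1 -0.   0.1] | n 1 row [ 0.09 -0.17  0.38] [ 0.1  -0.01  0.07]
```

>>> move_arm:
  targets: "0.2 0.1 -0.15 0.3 0 0 0; 0.2 0 0 0 0 0 0; -1 0 0 0 0 0 0; -1 0 0 0 0 0 0; -1 0 0 0 0 0 0"

```text
clock: 9.5
eef_pos: [519.4, -312.0, 117.2]
tool_rot: [3.14, 0.0, 1.156]
force: [1.7, -0.5, -4.5]
width: 18.9
gripper_force: 58.7
```

>>> move_arm:
  targets: "-1 0 0 0 0 0 0; -1 0 0 0 0 0 0; -1 0 0 0 0 0 0"

```text
clock: 9.75
eef_pos: [519.5, -312.0, 117.1]
tool_rot: [3.14, 0.0, 1.156]
force: [0.8, -0.7, 3.9]
width: 19.0
gripper_force: 59.7
```

```bash
python3 - <<'E'
from h import *
s=read_state(); print(s["eef_pos"],s["tool_rot"],s["force"],s["torque"])
E
python3 go.py 519.5 -311.3 200 1.155;python3 go.py 540 20 210 1.42
```

```text
[ 519.4833888  -312.03976738  117.13359157] [3.14006435e+00 8.56037054e-05 1.15554730e+00] [ 0.81425911 -0.66034868  3.92894739] [ 0.03603046 -0.130347    0.02599144]
total [ 0.07 -0.02 -8.29] [0.1 0.  0. ] | n 3 row [ 0.02 -0.01 -2.76] [0.03 0.   0.01]
total [ 31.21 -11.5   -9.31] [  0.1   0.  -15.2] | n 9 row [ 3.6  -0.87 -1.03] [ 0.01  0.   -1.68]
```

>>> move_arm:
  targets: "-1 0 0 -1 0 0 0; -1 0 0 -3 0 0 0; -1 0 0 -4 0 0 0; -1 0 0 -2 0 0 0; -1 2 -0.5 0 0 0 -1"

```text
clock: 10.17
eef_pos: [523.0, -298.2, 221.7]
tool_rot: [3.132, 0.006, 1.167]
force: [0.2, -2.0, -4.4]
width: 18.7
gripper_force: 59.9
```

>>> move_arm:
  targets: "-1 3.5 -0.87 0 0 0 -1.7; -1 3.5 -0.87 0 0 0 -1.7; -1 3.5 -0.87 0 0 0 -1.7; -1 3.5 -0.87 0 0 0 -1.7; -1 3.5 -0.87 0 0 0 -1.7"

```text
clock: 10.58
eef_pos: [538.2, -110.2, 216.2]
tool_rot: [-3.139, 0.0, 1.323]
force: [1.5, 0.3, -3.8]
width: 19.2
gripper_force: 59.9
```

```bash
python3 go.py 543.5 22 212 1.418
```

```text
total [12.95 -2.74  0.43] [-0.1  0.  -5.5] | n 4 row [ 3.26 -0.57  0.11] [-0.03  0.   -1.37]
```

>>> move_arm:
  targets: "-1 3.2 -0.6 0.1 0 0 -1.4; -1 3.2 -0.6 0.1 0 0 -1.4; -1 3 -0.6 0.1 0 0 -1.4; -1 0 0 0 0 0 0; -1 0 0 0 0 0 0"

```text
clock: 11.0
eef_pos: [541.7, -13.5, 213.2]
tool_rot: [-3.139, -0.001, 1.4]
force: [-0.3, -1.3, -3.4]
width: 18.8
gripper_force: 59.8
```

>>> move_arm:
  targets: "-1 0 0 0 0 0 0; -1 0 0 0 0 0 0; -1 0 0 0 0 0 0; -1 0 0 0 0 0 0; -1 0 0 0 0 0 0"

```text
clock: 11.42
eef_pos: [542.8, -17.3, 213.6]
tool_rot: [-3.141, 0.0, 1.393]
force: [-0.2, -0.7, -4.0]
width: 19.0
gripper_force: 59.8
```

```bash
python3 - <<'E'
from h import *; import pickle
from crop import *
D={n:grab(n) for n in("scene","side","wrist")}; s=read_state(); D["s"]=s; pickle.dump(D,open("g.pkl","wb"))
print(s["eef_pos"],s["tool_rot"],s["force"])
a,b,w=[D[n]["color"][...,::-1] for n in("side","scene","wrist")]
for n,P in(("side",[[543.5,22,62]]),("scene",[[543.5,22,62]])): print(proj(D[n],P))
r1=mont([crop(a,250,165,110,150,4),crop(b,320,205,85,95,4)])
cv2.imwrite("pics/g.png",r1[:600,:800]); print(r1.shape); cv2.imwrite("pics/gw.png",w)
E
python3 go.py 543.5 22 212 1.418
```

```text
[542.85731754 -16.71845648 213.62975759] [-3.14155814e+00  1.55584360e-05  1.39411405e+00] [-0.09335546  0.01051981 -4.37224754]
[[306.32316926 258.80309171]]
[[356.49633844 255.1384817 ]]
(600, 788, 3)
total [ 3.82 -0.62  0.16] [-0.   0.  -1.4] | n 1 row [ 3.82 -0.62  0.16] [-0.    0.   -1.37]
```

View pics/g.png

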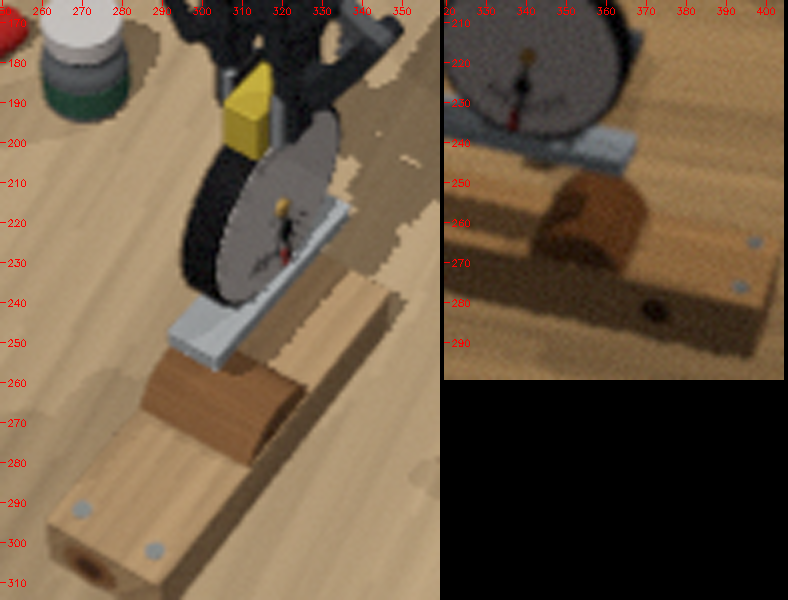

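```bash
cat > fit2.py <<'E'
import io,contextlib
with contextlib.redirect_stdout(io.StringIO()):
    from fit import *
D=pickle.load(open("g.pkl","rb")); S=D["s"]; I["gs"],I["gc"]=D["side"],D["scene"]; I["w"]=pickle.load(open("w1.pkl","rb"))
a=lambda x,y:(x/4+250-.5,y/4+165-.5); b=lambda x,y:((x-444)/4+320-.5,y/4+205-.5)
sd=[("gs",a(47,520),(35,110,40)),("gs",a(160,586),(-35,110,40)),("gs",a(390,288),(-35,-110,40)),("gs",a(250,466),(-35,28.9,40)),("gs",a(140,408),(35,28.9,40)),("gs",a(306,386),(-35,-28.9,40))]
sc=[("gc",b(757,310),(35,110,40)),("gc",b(780,240),(-35,110,40)),("gc",b(622,276),(35,28.9,40)),("gc",b(532,250),(35,-28.9,40))]
w=[("w",(371,181),(35,-110,40)),("w",(362,284),(-35,-110,40)),("w",(148,172),(35,28.9,40)),("w",(240,174),(35,-28.9,40)),("w",(241,277),(-35,-28.9,40)),("w",(154,276),(-35,28.9,40)),("w",(37,265),(-35,110,40))]
if __name__=="__main__":
    for n,o in(("sd",sd),("sc",sc),("w",w),("all",sd+sc+w)): fit(n,o,[543,22,-.15])
    # index angle
    R=Rn.from_euler("xyz",S["tool_rot"]).as_matrix(); gy=R[:,0]; gx=R[:,1]; base=S["eef_pos"]+.7*gy; base[2]-=117.1; gx=gx if gx[0]>0 else -gx
    def gp(l): return base+gx*l[0]+gy*l[1]+np.array([0,0,l[2]])
    for n,fx in(("gs",-10.5),("gc",10.5)):
        im=I[n]; c=im["color"].astype(int); p=proj(im,[gp((fx,0,66))])[0]; q=proj(im,[gp((fx,0,20))])[0]
        m=np.zeros(c.shape[:2]); yy,xx=np.mgrid[:480,:640]
        red=(c[...,0]>1.8*c[...,1])&(c[...,0]>1.8*c[...,2])&(c[...,0]>50)&(np.hypot(xx-q[0],yy-q[1])<14); wt=(c[...,0]-c[...,1])*red
        m=np.array([(xx*wt).sum(),(yy*wt).sum()])/wt.sum()
        def f(v): 
            pr=proj(im,[gp((fx,-46*np.sin(v[0]),66-46*np.cos(v[0])))])[0]; return pr-m
        r=least_squares(f,[.2]); print(n,"pivot",p,"tip0",q,"red",m,red.sum(),"angle",r.x,f(r.x))
E
python3 fit2.py
```

```text
sd [ 5.46374e+02  2.06790e+01 -1.34000e-01] cost 1.9
[[-0.6, -0.1], [0.4, -0.3], [-0.1, -0.6], [0.2, 0.5], [-1.0, -0.3], [1.1, 0.9]]
sc [ 5.40297e+02  2.28680e+01 -1.99000e-01] cost 1.8
[[0.3, -0.1], [1.6, -0.1], [-0.3, -0.3], [-1.4, 0.3]]
w [ 5.43831e+02  2.23460e+01 -1.39000e-01] cost 13.38
[[2.2, -0.5], [1.7, 1.7], [-2.1, -2.6], [0.1, -0.2], [-0.1, 2.9], [-0.1, -0.5], [-2.2, 4.1]]
all [ 5.44374e+02  2.20230e+01 -1.44000e-01] cost 21.38
[[-0.3, 0.4], [0.5, 0.5], [0.9, 0.4], [0.6, 1.4], [-0.5, 0.4], [1.8, 1.9], [1.2, -0.5], [0.9, -0.7], [0.2, 0.6], [-1.4, 1.9], [2.9, -0.5], [1.8, 1.8], [-1.5, -3.8], [0.8, -0.9], [0.0, 2.3], [-0.1, -1.6], [-2.4, 2.5]]
gs pivot [319.20138713 216.63119501] tip0 [318.87331714 231.34160681] red [320.75100402 228.42971888] 5 angle [0.16827948] [0.30658383 0.23272274]
gc pivot [340.86842922 219.20007059] tip0 [340.03339227 236.3122597 ] red [336.         235.52380952] 2 angle [0.20441842] [ 0.16346298 -0.40630928]
```

```bash
python3 go.py 543.9 21.3 190 1.426
```

```text
total [ 3.76 -0.57  2.36] [-0.   0.  -1.8] | n 2 row [ 1.88 -0.27  1.18] [-0.    0.   -0.91]
```

>>> move_arm:
  targets: "-1 1.3 -0.2 0.6 0 0 -0.6; -1 1.3 -0.2 0.6 0 0 -0.6; -1 1.16 -0.15 0.6 0 0 -0.6; -1 0 0 0.56 0 0 0; -1 0 0 0 0 0 0"

```text
clock: 11.98
eef_pos: [542.5, 23.6, 188.4]
tool_rot: [-3.139, 0.0, 1.43]
force: [0.2, -1.1, -4.5]
width: 19.1
gripper_force: 59.8
```

>>> move_arm:
  targets: "-1 0 0 0 0 0 0; -1 0 0 0 0 0 0; -1 0 0 0 0 0 0; -1 0 0 0 0 0 0"

```text
clock: 12.32
eef_pos: [543.9, 21.0, 190.3]
tool_rot: [3.141, 0.0, 1.425]
force: [-0.4, -0.9, -4.2]
width: 19.3
gripper_force: 59.8
```

```bash
python3 go.py 543.9 21.3 183 1.426
```

```text
total [ 0.03 -0.01  0.73] [ 0.   0.  -0.1] | n 1 row [ 0.03 -0.01  0.73] [ 0.04  0.01 -0.05]
```

```bash
python3 - <<'E'
from fit2 import *
Z=213.63-117.1+12
gs=[("gs",a(168,330),(15,60,Z)),("gs",a(219,355),(-15,60,Z)),("gs",a(351,208),(-15,-60,Z))]
gc=[("gc",b(637,138),(-15,60,Z)),("gc",b(620,163),(15,60,Z))]
fit("gs",gs,[543,-16,-.17]); fit("gc",gc,[543,-16,-.17]); fit("both",gs+gc,[543,-16,-.17])
R=Rn.from_euler("xyz",S["tool_rot"]).as_matrix(); print(S["eef_pos"]+.7*R[:,0])
E
```

```text
gs [ 5.42587e+02 -1.78270e+01 -1.77000e-01] cost 0.95
[[-0.0, 0.0], [-0.4, 0.8], [0.4, -1.1]]
gc [ 5.38749e+02 -1.70380e+01 -2.41000e-01] cost 0.09
[[0.1, -0.3], [-0.1, 0.3]]
both [ 5.4246e+02 -1.7798e+01 -1.8000e-01] cost 1.19
[[-0.1, -0.0], [-0.4, 0.8], [0.6, -1.0], [-0.3, -0.4], [0.3, 0.4]]
[542.98035267 -16.02935391 213.6297467 ]
```

>>> move_arm:
  targets: "-1 0 0 0.4 0 0 0; -1 0 0 0.3 0 0 0; -1 0 0 0 0 0 0; -1 0 0 0 0 0 0"

```text
clock: 12.65
eef_pos: [543.4, 21.5, 182.7]
tool_rot: [-3.141, 0.0, 1.426]
force: [-0.2, 0.6, -4.7]
width: 19.3
gripper_force: 59.8
```

>>> move_arm:
  targets: "-1 0.05 0 0.15 0 0 0; -1 0 0 0.1 0 0 0; -1 0 0 0 0 0 0; -1 0 0 0 0 0 0"

```text
clock: 12.98
eef_pos: [543.7, 22.1, 180.5]
tool_rot: [-3.142, 0.0, 1.426]
force: [0.0, 0.9, -4.3]
width: 19.1
gripper_force: 59.9
```

>>> move_arm:
  targets: "-1 0 0 0.1 0 0 0; -1 0 0 0 0 0 0; -1 0 0 0 0 0 0"

```text
clock: 13.23
eef_pos: [543.7, 22.1, 179.5]
tool_rot: [-3.141, 0.0, 1.426]
force: [-0.2, -0.2, -4.2]
width: 19.3
gripper_force: 59.9
```

>>> move_arm:
  targets: "-1 0 0 0.05 0 0 0; -1 0 0 0 0 0 0; -1 0 0 0 0 0 0"

```text
clock: 13.48
eef_pos: [543.8, 22.1, 179.1]
tool_rot: [3.141, -0.0, 1.426]
force: [0.3, -0.1, -3.9]
width: 18.9
gripper_force: 60.0
```

>>> move_arm:
  targets: "-1 0 0 0.05 0 0 0; -1 0 0 0 0 0 0; -1 0 0 0 0 0 0"

```text
clock: 13.73
eef_pos: [543.9, 22.1, 179.0]
tool_rot: [3.141, -0.0, 1.426]
force: [-0.5, 0.3, 2.0]
width: 19.2
gripper_force: 60.6
```

>>> move_arm:
  targets: "-1 0 0 0 0 0 0; -1 0 0 0 0 0 0; -1 0 0 0 0 0 0; -1 0 0 0 0 0 0; -1 0 0 0 0 0 0"

```text
clock: 14.15
eef_pos: [544.0, 22.2, 179.0]
tool_rot: [3.141, -0.0, 1.426]
force: [-1.5, -0.1, 5.5]
width: 19.2
gripper_force: 61.2
```

>>> move_arm:
  targets: "-1 -0.21 0 0 0 1 0; -1 -0.21 0 0 0 1 0; -1 -0.21 0 0 0 1 0; -1 0 0 0 0 0 0; -1 0 0 0 0 0 0"

```text
clock: 14.57
eef_pos: [543.1, 15.9, 178.9]
tool_rot: [3.141, -0.053, 1.425]
force: [-1.2, 0.2, 5.3]
width: 19.2
gripper_force: 61.1
```

>>> move_arm:
  targets: "-1 -0.2 0 -0.01 0 1 0; -1 -0.2 0 -0.01 0 1 0; -1 -0.2 0 0 0 1 0; -1 0 0 0 0 0 0; -1 0 0 0 0 0 0"

```text
clock: 14.98
eef_pos: [542.2, 9.6, 178.4]
tool_rot: [3.141, -0.107, 1.425]
force: [-1.1, 1.2, 4.9]
width: 19.4
gripper_force: 61.1
```

>>> move_arm:
  targets: "-1 -0.2 0 -0.01 0 1 0; -1 -0.2 0 -0.01 0 1 0; -1 -0.2 0 0 0 1 0; -1 -0.2 0 0 0 1 0; -1 0 0 0 0 0 0"

```text
clock: 15.4
eef_pos: [540.9, 1.0, 177.4]
tool_rot: [-3.141, -0.177, 1.423]
force: [-1.1, 1.6, 5.9]
width: 19.2
gripper_force: 61.2
```

>>> move_arm:
  targets: "-1 0 0 0 0 0 0; -1 0 0 0 0 0 0; -1 0 0 0 0 0 0; -1 0 0 0 0 0 0; -1 0 0 0 0 0 0"

```text
clock: 15.82
eef_pos: [541.0, 1.6, 177.5]
tool_rot: [3.141, -0.176, 1.425]
force: [-0.8, -1.3, 5.2]
width: 19.3
gripper_force: 61.2
```

```bash
python3 - <<'E'
from h import *
s=read_state(); R=Rn.from_euler("xyz",s["tool_rot"]).as_matrix(); print(s["eef_pos"],s["tool_rot"],s["force"],s["torque"])
print("base",s["eef_pos"]+R@[.7,0,117.1],"tilt",np.arcsin(R[2,0]))
E
```

```text
[540.98588421   1.59837884 177.48995865] [ 3.14120188 -0.17607052  1.42503324] [-0.81172793 -1.30550086  5.19918128] [0.04642593 0.36437078 0.05349571]
base [544.11050179  22.56757793  62.32299526] tilt 0.17607052366353781
```

>>> move_arm:
  targets: "-1 0 0 -0.02 0 0 0; -1 0 0 0 0 0 0; -1 0 0 0 0 0 0; -1 0 0 0 0 0 0; -1 0 0 0 0 0 0"

```text
clock: 16.23
eef_pos: [541.0, 1.8, 177.5]
tool_rot: [3.141, -0.175, 1.426]
force: [0.2, -0.7, 4.6]
width: 19.3
gripper_force: 61.0
```

>>> move_arm:
  targets: "-1 0 0 0 0 0 0; -1 0 0 0 0 0 0; -1 0 0 0 0 0 0; -1 0 0 0 0 0 0; -1 0 0 0 0 0 0"

```text
clock: 16.65
eef_pos: [540.9, 1.9, 177.6]
tool_rot: [3.141, -0.174, 1.426]
force: [-0.9, 0.4, 2.9]
width: 19.5
gripper_force: 60.9
```

```bash
cat > look.py <<'E'
from h import *; import pickle,sys
s=read_state(); R=Rn.from_euler("xyz",s["tool_rot"]).as_matrix(); base=s["eef_pos"]+R@[.7,0,117.1]; t=np.arcsin(R[2,0]); print("tilt",t,"base",base,s["force"])
out={}
for n,fx in(("side",-10.5),("scene",10.5)):
    fr=[grab(n) for _ in range(6)]; im=fr[0]; c=np.mean([f["color"].astype(float) for f in fr],0)
    out[n]=(im,c); gp=lambda y,z: base+R@[y,fx,-z]
    pv,tip=proj(im,[gp(0,66)])[0],proj(im,[gp(-46*np.sin(t),66-46*np.cos(t))])[0]
    print(n,"pivot",pv.round(2),"expected tip",tip.round(2))
    # sample the dial in its own polar frame: angle -> redness, darkness
    A=np.arange(-.1,.5,.02); row=[]
    for r in (30,38,44,47):
        P=proj(im,[gp(-r*np.sin(x),66-r*np.cos(x)) for x in A]).astype(np.float32)
        v=cv2.remap(c.astype(np.float32),P[:,0].reshape(1,-1),P[:,1].reshape(1,-1),cv2.INTER_LINEAR)[0]
        red=np.clip(v[:,0]-(v[:,1]+v[:,2])/2-8,0,None); dark=np.clip(np.median(v.mean(1))-v.mean(1)-8,0,None)
        print(r,"red@",(A*red).sum()/max(red.sum(),1),red.max().round(),"dark@",(A*dark).sum()/max(dark.sum(),1),dark.max().round())
pickle.dump((out,base,R),open("look.pkl","wb"))
from crop import *
def cc(n,w,h,s):
    im,c=out[n]; p=proj(im,[base+R@[0,(-10.5 if n=="side" else 10.5),-45]])[0]; x0,y0=int(p[0]-w/2),int(p[1]-h/2); return crop(c[...,::-1].round().astype(np.uint8),x0,y0,w,h,s,5)
cv2.imwrite(sys.argv[1],mont([cc("side",39,58,10),cc("scene",39,58,10)]))
E
python3 look.py pics/l1.png
```

```text
tilt 0.17442132535299443 base [544.00686054  22.71916947  62.37106383] [-0.93922142  0.35651576  2.94333274]
side pivot [313.57 237.91] expected tip [313.4  251.83]
30 red@ 0.0 0.0 dark@ 0.2822281277532054 33.0
38 red@ 0.12563935733907589 62.0 dark@ 0.25043317539545223 6.0
44 red@ 0.1611475276434915 51.0 dark@ 0.21292894228953835 44.0
47 red@ 0.16410621967223524 46.0 dark@ 0.22175771439153583 51.0
scene pivot [352.42 233.57] expected tip [351.33 250.1 ]
30 red@ 0.0 0.0 dark@ 0.2126501822239787 6.0
38 red@ 0.10852622938520208 17.0 dark@ 0.14465445583692496 27.0
44 red@ 0.1215709850393606 28.0 dark@ 0.15073537286257072 33.0
47 red@ 0.12978448699391792 27.0 dark@ 0.14894432518371586 22.0
```

View pics/l1.png

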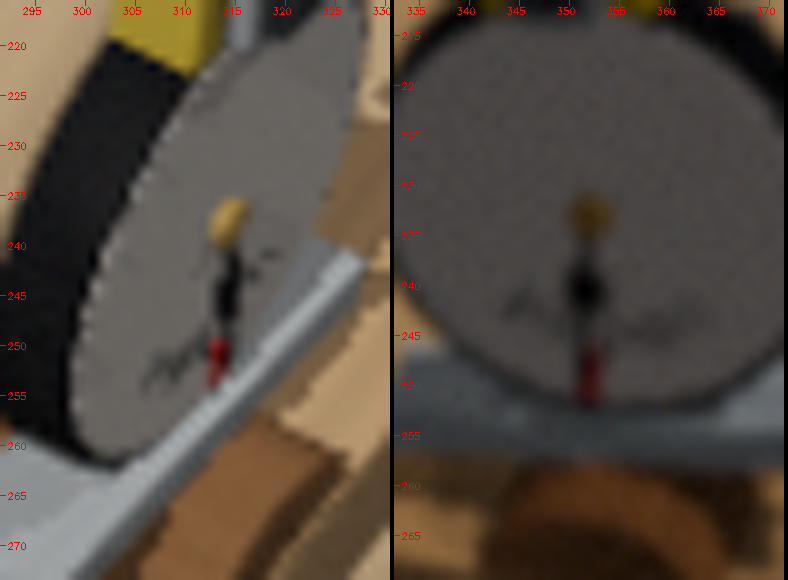

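```bash
cat > idx.py <<'E'
from h import *; import pickle
from scipy.optimize import least_squares
def est(im,c,base,R,n):
    fx=-10.5 if n=="side" else 10.5; gp=lambda y,z,f=fx: base+R@[y,f,-z]
    pv=proj(im,[gp(0,66)])[0]; tipc=proj(im,[gp(-7,20.5)])[0]; yy,xx=np.mgrid[:480,:640]
    red=np.clip(c[...,0]-(c[...,1]+c[...,2])/2-12,0,None)*(np.hypot(xx-tipc[0],yy-tipc[1])<6)*(c[...,1]<1.25*c[...,2]+6)
    gold=np.clip(np.minimum(c[...,0],c[...,1])-c[...,2]-14,0,None)*(np.hypot(xx-pv[0],yy-pv[1])<4)
    ce=lambda w:np.array([(xx*w).sum(),(yy*w).sum()])/w.sum()
    r,g=ce(red),ce(gold); res=[]
    for off in(np.zeros(2),g-pv):
        f=lambda v:proj(im,[gp(-v[1]*np.sin(v[0]),66-v[1]*np.cos(v[0]))])[0]+off-r
        s=least_squares(f,[.15,46],x_scale=[.1,10]); res+=[s.x.round(3).tolist()]
    print(n,"red",r.round(2),int((red>0).sum()),"gold-pivot",(g-pv).round(2),"index,radius: abs",res[0],"rel pivot",res[1])
(out,base,R)=pickle.load(open("look.pkl","rb"))
for n in("side","scene"): est(*out[n],base,R,n)
D=pickle.load(open("g.pkl","rb")); S=D["s"]; R=Rn.from_euler("xyz",S["tool_rot"]).as_matrix(); base=S["eef_pos"]+R@[.7,0,117.1]
for n in("side","scene"): est(D[n],D[n]["color"].astype(float),base,R,n)
E
python3 idx.py
```

```text
side red [313.25 251.51] 13 gold-pivot [ 0.7  -0.38] index,radius: abs [0.161, 44.241] rel pivot [0.099, 42.644]
scene red [352.28 249.29] 17 gold-pivot [-0.08 -0.52] index,radius: abs [0.125, 43.239] rel pivot [0.121, 44.676]
side red [320.9  228.81] 16 gold-pivot [ 0.8  -0.58] index,radius: abs [0.156, 45.782] rel pivot [0.096, 44.354]
scene red [336.67 234.76] 19 gold-pivot [-0.51 -0.5 ] index,radius: abs [0.184, 44.529] rel pivot [0.153, 45.368]
```

```bash
cat > plumb.py <<'E'
from h import *; import pickle
def plumb(im,c,base,R,n):
    fx=-11 if n=="side" else 11; pv=base+R@[0,fx,-66]; u=R[:,0]*[1,1,0]; u/=np.linalg.norm(u)
    U,V=np.meshgrid(np.arange(-22,22.1,.5),np.arange(-10,52.1,.5)); P=pv+U[...,None]*u-V[...,None]*np.array([0,0,1])
    q=proj(im,P.reshape(-1,3)).astype(np.float32).reshape(*U.shape,2); w=cv2.remap(c.astype(np.float32),q[...,0],q[...,1],cv2.INTER_CUBIC)
    g=w.mean(2); red=np.clip(w[...,0]-(w[...,1]+w[...,2])/2-10,0,None)*(V>36)*(np.abs(U)<14)*(w[...,1]<1.25*w[...,2]+6)
    print(n,"mark u,v",((U*red).sum()/red.sum()).round(2),((V*red).sum()/red.sum()).round(2))
    for v0 in range(8,37,4):
        k=(V[:,0]>=v0)&(V[:,0]<v0+4); p=g[k].mean(0); d=np.clip(np.percentile(p,60)-p-8,0,None)*(np.abs(U[0])<9); print(" v",v0+2,"pointer u",((U[0]*d).sum()/max(d.sum(),.1)).round(2),"depth",d.max().round())
if __name__=="__main__":
    (out,base,R)=pickle.load(open("look.pkl","rb"))
    for n in("side","scene"): plumb(*out[n],base,R,n)
    D=pickle.load(open("g.pkl","rb")); S=D["s"]; R=Rn.from_euler("xyz",S["tool_rot"]).as_matrix(); base=S["eef_pos"]+R@[.7,0,117.1]
    for n in("side","scene"): plumb(D[n],D[n]["color"].astype(float),base,R,n)
E
python3 plumb.py
```

```text
side mark u,v 1.36 43.32
 v 10 pointer u -2.71 depth 39.0
 v 14 pointer u -2.71 depth 57.0
 v 18 pointer u -2.31 depth 69.0
 v 22 pointer u -2.53 depth 73.0
 v 26 pointer u -2.72 depth 65.0
 v 30 pointer u -2.46 depth 54.0
 v 34 pointer u -1.39 depth 47.0
 v 38 pointer u -0.54 depth 41.0
scene mark u,v 2.3 43.47
 v 10 pointer u -0.99 depth 24.0
 v 14 pointer u -0.81 depth 41.0
 v 18 pointer u -0.47 depth 57.0
 v 22 pointer u -0.53 depth 47.0
 v 26 pointer u -0.87 depth 20.0
 v 30 pointer u -0.97 depth 12.0
 v 34 pointer u 1.25 depth 21.0
 v 38 pointer u 1.31 depth 36.0
side mark u,v -5.71 43.17
 v 10 pointer u -4.18 depth 44.0
 v 14 pointer u -4.54 depth 55.0
 v 18 pointer u -4.62 depth 72.0
 v 22 pointer u -5.07 depth 76.0
 v 26 pointer u -5.9 depth 58.0
 v 30 pointer u -6.53 depth 47.0
 v 34 pointer u -3.94 depth 36.0
 v 38 pointer u -4.81 depth 42.0
scene mark u,v -8.01 43.62
 v 10 pointer u -2.47 depth 31.0
 v 14 pointer u -3.0 depth 43.0
 v 18 pointer u -3.07 depth 59.0
 v 22 pointer u -3.44 depth 44.0
 v 26 pointer u -3.46 depth 20.0
 v 30 pointer u -3.6 depth 23.0
 v 34 pointer u -4.43 depth 29.0
 v 38 pointer u -5.65 depth 38.0
```

>>> move_arm:
  targets: "-1 0.1 0 0 0 -0.5 0; -1 0.1 0 0 0 -0.5 0; -1 0.1 0 0 0 -0.5 0; -1 0 0 0 0 0 0; -1 0 0 0 0 0 0"

```text
clock: 17.67
eef_pos: [541.3, 5.1, 178.0]
tool_rot: [3.141, -0.148, 1.427]
force: [-0.6, -0.5, 1.1]
width: 19.5
gripper_force: 60.7
```

>>> move_arm:
  targets: "-1 0 0 0 0 0 0; -1 0 0 0 0 0 0; -1 0 0 0 0 0 0; -1 0 0 0 0 0 0; -1 0 0 0 0 0 0"

```text
clock: 18.08
eef_pos: [541.3, 4.9, 178.0]
tool_rot: [3.142, -0.148, 1.426]
force: [1.9, -0.8, -0.2]
width: 18.9
gripper_force: 60.5
```

>>> move_arm:
  targets: "-1 0 0 0 0 0 0; -1 0 0 0 0 0 0; -1 0 0 0 0 0 0; -1 0 0 0 0 0 0; -1 0 0 0 0 0 0"

```text
clock: 18.5
eef_pos: [541.2, 5.0, 178.0]
tool_rot: [-3.142, -0.148, 1.426]
force: [1.5, -0.2, -0.8]
width: 18.9
gripper_force: 60.3
```

```bash
python3 look.py pics/l2.png | grep tilt; python3 plumb.py | head -18
```

```text
tilt 0.1483741568242778 base [543.8323776   22.77036919  62.26854385] [ 1.47722488 -0.23032448 -0.77183569]
side mark u,v 1.35 44.01
 v 10 pointer u -2.63 depth 40.0
 v 14 pointer u -2.28 depth 55.0
 v 18 pointer u -2.7 depth 78.0
 v 22 pointer u -3.34 depth 74.0
 v 26 pointer u -3.77 depth 55.0
 v 30 pointer u -3.29 depth 39.0
 v 34 pointer u -0.97 depth 44.0
 v 38 pointer u -0.32 depth 48.0
scene mark u,v 0.68 43.49
 v 10 pointer u -0.69 depth 28.0
 v 14 pointer u -0.51 depth 42.0
 v 18 pointer u -0.67 depth 61.0
 v 22 pointer u -0.84 depth 47.0
 v 26 pointer u -0.71 depth 22.0
 v 30 pointer u 0.69 depth 15.0
 v 34 pointer u 0.16 depth 26.0
 v 38 pointer u -0.16 depth 38.0
```

>>> move_arm:
  targets: "-1 0.05 0 0.01 0 -0.25 0; -1 0.05 0 0.01 0 -0.25 0; -1 0 0 0 0 0 0; -1 0 0 0 0 0 0; -1 0 0 0 0 0 0"

```text
clock: 19.52
eef_pos: [541.4, 6.0, 178.1]
tool_rot: [3.142, -0.14, 1.426]
force: [0.7, -0.5, 0.5]
width: 19.3
gripper_force: 60.4
```

>>> move_arm:
  targets: "-1 0 0 0 0 0 0; -1 0 0 0 0 0 0; -1 0 0 0 0 0 0; -1 0 0 0 0 0 0; -1 0 0 0 0 0 0"

```text
clock: 19.93
eef_pos: [541.4, 6.0, 178.1]
tool_rot: [3.141, -0.14, 1.426]
force: [0.5, 0.3, 1.4]
width: 19.1
gripper_force: 60.7
```

>>> move_arm:
  targets: "-1 0 0 0 0 0 0; -1 0 0 0 0 0 0; -1 0 0 0 0 0 0; -1 0 0 0 0 0 0; -1 0 0 0 0 0 0"

```text
clock: 20.35
eef_pos: [541.4, 6.0, 178.1]
tool_rot: [3.142, -0.14, 1.426]
force: [0.2, -0.4, 2.9]
width: 19.1
gripper_force: 60.8
```

```bash
python3 look.py pics/l3.png | grep tilt; python3 plumb.py | head -18; python3 idx.py | head -2
```

```text
tilt 0.13964717311809527 base [543.87126024  22.784879    62.19365734] [ 0.19415469 -0.40783485  2.92839209]
side mark u,v 0.87 43.67
 v 10 pointer u -2.84 depth 37.0
 v 14 pointer u -2.51 depth 58.0
 v 18 pointer u -2.39 depth 66.0
 v 22 pointer u -2.88 depth 60.0
 v 26 pointer u -3.17 depth 43.0
 v 30 pointer u -2.61 depth 43.0
 v 34 pointer u -2.34 depth 47.0
 v 38 pointer u -1.25 depth 47.0
scene mark u,v -0.43 43.85
 v 10 pointer u -0.79 depth 23.0
 v 14 pointer u -0.52 depth 40.0
 v 18 pointer u -0.43 depth 58.0
 v 22 pointer u -0.75 depth 48.0
 v 26 pointer u -0.38 depth 26.0
 v 30 pointer u 0.49 depth 16.0
 v 34 pointer u 0.31 depth 25.0
 v 38 pointer u -0.36 depth 37.0
side red [312.95 252.3 ] 12 gold-pivot [ 0.7  -0.35] index,radius: abs [0.149, 45.486] rel pivot [0.09, 43.784]
scene red [352.12 249.48] 18 gold-pivot [-0.1  -0.53] index,radius: abs [0.153, 44.077] rel pivot [0.146, 45.515]
```

>>> move_arm:
  targets: "-1 0 0 -0.01 0 0 0; -1 0 0 0 0 0 0; -1 0 0 0 0 0 0; -1 0 0 0 0 0 0; -1 0 0 0 0 0 0"

```text
clock: 21.37
eef_pos: [541.4, 6.0, 178.1]
tool_rot: [3.142, -0.14, 1.426]
force: [-0.1, -0.0, 2.4]
width: 19.3
gripper_force: 60.9
```

>>> move_arm:
  targets: "-1 0 0 0 0 0 0; -1 0 0 0 0 0 0; -1 0 0 0 0 0 0; -1 0 0 0 0 0 0; -1 0 0 0 0 0 0"

```text
clock: 21.78
eef_pos: [541.4, 6.0, 178.1]
tool_rot: [3.142, -0.14, 1.426]
force: [0.1, -0.8, 1.9]
width: 19.0
gripper_force: 60.8
```

>>> move_arm:
  targets: "-1 0 0 0 0 0 0; -1 0 0 0 0 0 0; -1 0 0 0 0 0 0; -1 0 0 0 0 0 0; -1 0 0 0 0 0 0"

```text
clock: 22.2
eef_pos: [541.4, 5.9, 178.1]
tool_rot: [3.141, -0.14, 1.426]
force: [0.5, 0.7, 0.8]
width: 18.8
gripper_force: 60.7
```

Contact about 5–6 N, steady; pointer on the mark.

```bash
python3 -c "
from cell import order
print(order.finish_job())"
```

```text
the job is handed in; nothing more can be done
None
```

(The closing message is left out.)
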